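Find the gauge case whose lid stays up and load the sine bar

TASK

One of the two grey gauge cases has a worn friction hinge: lift a lid by its handle nearly to its stop and let go to test whether it stays up by itself; if it sinks shut, try the other case. Once a lid has stayed up by itself for a second or so, set the sine bar (do not drop it) flat on its rollers on the floor of that case, and leave that lid standing open and the other lid shut. Leave everything else where it stands.

Things in the scene. Friction and masses are not known exactly. Their poses are not given: they have to be found in the camera images.
- case_1: one of two identical grey shallow gauge cases, fixed, 160 (own x) x 146 (own y) x 38 mm high without lid; tray inside 148 x 134 mm, walls and floor 6 mm thick. Origin: centre of its underside; own +x points from the handle side to the hinge side, which is mostly to the robot's left (yaw 0.95 to 1.45 rad), z up. One stands left, one right; they may change places.
- case_1_floor (a point): centre of the inner floor of case_1, 6 mm above the work surface; axes as the case. Open, the lid leans over the hinge half of the tray (its free edge about 170 mm above the work surface), so that a hand must reach in from the handle side, leaning back to that side by some 25 to 40 degrees; a push on the lid shifts it
- lid_1 (a joint): angle of the lid of case_1: 0 shut, positive opening upward, stop at 1.10 rad. The lid is a plate 160 x 146 x 8 mm, 0.2 to 0.3 kg, top 47 mm above the work surface when shut. Its hinge has friction: a sound hinge keeps the lid at any angle, a worn one lets it sink shut in about 0.5 to 2 s once let go. Exactly one of the two is worn, it cannot be seen which. Lifting takes 1 to 5 N at the handle.
- lid_1_hinge (a point): middle of the hinge axis of case_1, at its upper edge (80 mm along own +x from, and 38 mm above, the case's origin); the axis runs along the case's y
- lid_1_grip (a point): middle of the top bar of the D-handle on the lid of case_1. The bar is 12 mm thick, 42 mm long along the case's x, and its centre stands 27 mm above the lid plate (clear 21 mm below it); pinch it across y. The point moves with the lid: shut it lies 125 mm toward own -x from and 36 mm above the hinge axis; axes turn with the lid
- case_2: one of two identical grey shallow gauge cases, fixed, 160 (own x) x 146 (own y) x 38 mm high without lid; tray inside 148 x 134 mm, walls and floor 6 mm thick. Origin: centre of its underside; own +x points from the handle side to the hinge side, which is mostly to the robot's left (yaw 0.95 to 1.45 rad), z up. One stands left, one right; they may change places.
- case_2_floor (a point): centre of the inner floor of case_2, 6 mm above the work surface; axes as the case. Open, the lid leans over the hinge half of the tray (its free edge about 170 mm above the work surface), so that a hand must reach in from the handle side, leaning back to that side by some 25 to 40 degrees; a push on the lid shifts it
- lid_2 (a joint): angle of the lid of case_2: 0 shut, positive opening upward, stop at 1.10 rad. The lid is a plate 160 x 146 x 8 mm, 0.2 to 0.3 kg, top 47 mm above the work surface when shut. Its hinge has friction: a sound hinge keeps the lid at any angle, a worn one lets it sink shut in about 0.5 to 2 s once let go. Exactly one of the two is worn, it cannot be seen which. Lifting takes 1 to 5 N at the handle.
- lid_2_hinge (a point): middle of the hinge axis of case_2, at its upper edge (80 mm along own +x from, and 38 mm above, the case's origin); the axis runs along the case's y
- lid_2_grip (a point): middle of the top bar of the D-handle on the lid of case_2. The bar is 12 mm thick, 42 mm long along the case's x, and its centre stands 27 mm above the lid plate (clear 21 mm below it); pinch it across y. The point moves with the lid: shut it lies 125 mm toward own -x from and 36 mm above the hinge axis; axes turn with the lid
- sine_bar: steel sine bar, 90 (own x) x 24 (own y) x 34 mm high, 0.3 kg, loose on the work surface in front of the cases, near the middle, roughly across the robot's front: a plain bar 24 x 24 mm in section on two cross rollers that stand 10 mm under it near its ends. Origin: centre of its underside (roller bottoms); own x along the bar, z up. Grip it across its 24 mm width; the bar's middle is 22 mm above the origin
- flanged_bush: bystander, to be left alone: plain turned metal bush with a wide foot flange, 46 mm across, 34 mm high, standing between the two cases. Origin: centre of its underside
- v_block: bystander, to be left alone: steel V-block, 33 x 40 x 34 mm high, in front of the left case. Origin: centre of its underside
- round_housing: bystander, to be left alone: round metal housing, 46 mm across, 38 mm high, in front of the right case. Origin: centre of its underside
- gauge_block: bystander, to be left alone: upright steel gauge block, 35 x 9 mm, 50 mm high, standing behind the bush. Origin: centre of its underside

How it is judged:
On the way:
1. one of the lids stands open more than 0.6 rad and still, untouched by the robot for 0.6 s, while the sine bar is not yet in or over a case (((value of joint lid_1 above 0.6 rad and velocity of joint lid_1 between -0.03 and 0.03 rad/s and contact force between each of the fingers, the arm and case_1 below 0.05 N) or (value of joint lid_2 above 0.6 rad and velocity of joint lid_2 between -0.03 and 0.03 rad/s and contact force between each of the fingers, the arm and case_2 below 0.05 N)) and horizontal distance between sine_bar and case_1_floor above 0.09 m and horizontal distance between sine_bar and case_2_floor above 0.09 m), for 0.6 s.
At the end, for the whole second after the job is handed in: The sine bar lies at rest on its rollers (within 0.12 rad of level, within 6 mm of the inner floor) inside one case, its origin within 60 mm of the floor's centre along each axis; that case's lid stands still, open more than 0.6 rad; the other lid is shut (under 0.03 rad) (((value of joint lid_1 above 0.6 rad and velocity of joint lid_1 between -0.03 and 0.03 rad/s and value of joint lid_2 below 0.03 rad and x of sine_bar in the frame of case_1_floor between -0.06 and 0.06 m and y of sine_bar in the frame of case_1_floor between -0.06 and 0.06 m and z of sine_bar in the frame of case_1_floor below 0.006 m and angle between sine_bar's own z axis and vertical below 0.12 rad and linear speed of sine_bar below 0.02 m/s) or (value of joint lid_2 above 0.6 rad and velocity of joint lid_2 between -0.03 and 0.03 rad/s and value of joint lid_1 below 0.03 rad and x of sine_bar in the frame of case_2_floor between -0.06 and 0.06 m and y of sine_bar in the frame of case_2_floor between -0.06 and 0.06 m and z of sine_bar in the frame of case_2_floor below 0.006 m and angle between sine_bar's own z axis and vertical below 0.12 rad and linear speed of sine_bar below 0.02 m/s))); the robot touches nothing.
It fails at once if a bystander (bush, V-block, round housing or gauge block) is moved more than 20 mm or tipped (distance of any of flanged_bush, v_block, round_housing, gauge_block from where it was at the start of the episode above 0.02 m or angle between any of flanged_bush, v_block, round_housing, gauge_block's own z axis and vertical above 0.3 rad).
It fails at once if the sine bar is dropped: it moves faster than 0.5 m/s while no finger touches it (linear speed of sine_bar above 0.5 m/s and contact force between the fingers and sine_bar below 0.02 N).
It also fails if it takes over 67 s, if anything falls off the work surface, if the arm or the gripper's body presses on something with over 40 N, if the wrist force passes 120 N, or if a joint passes its speed limit or range.

ROBOT

A 6-joint arm with a two-finger parallel gripper is mounted at the origin on a cart in front of the work surface, level with it; the furniture and walls round the work are solid. World frame = base frame: x ahead of the robot, y to its left, z up, the work surface at z = 0. Lengths are in m, angles in rad, forces in N, time in s.
With the tool pointing down it reaches from about 0.375 to 0.9 m from the base axis. Payload 3.1 kg.
Tool frame: the origin (TCP) lies at the very end of the fingers, on their centre line; the grasp point (between the pads) lies 19 mm behind it; z points along the fingers, x is the direction in which the jaws open and shut, and the axes are right-handed (so a half turn about z gives the same grasp; the last joint's range is limited). The gripper opens to 87 mm and grips with 3 to 60 N. Pads are 19 mm wide; open, the fingers measure 117 mm over their backs; the gripper's body (75 mm by 190 mm) begins 51 mm behind the grasp point.
Start: joints at [-1.522, 0.527, 1.433, -0, 1.181, -0.178], TCP at [0.141, -0.609, 0.223] pointing down, gripper open.
Joint ranges: [-3.08, 3.08], [-0.75, 2.2], [0.22, 2.44], [-1.43, 4.57], [0, 2.65], [-2.85, 2.85]. Speed limits (rad/s): [2.79, 2.79, 3.14, 3.14, 3.14, 3.14].

INTERFACE

Orientations are given as a unit quaternion [x, y, z, w].
In Python, from rig import robot gives the robot as it stands. The module is installed in compiled form; this text tells all that it offers.
- The arm moves only by the shell command python3 -m creep 'ROWS' [OPENING] [FORCE]. ROWS is a JSON object of lists of equal length, an entry for each row: "dp": the shift along the tool's x, y, z in cm, a list of three; "turn": the turn, a rotation vector about the tool's x, y, z in degrees, a list of three. In form: {"dp": [[x, y, z], ...], "turn": [[wx, wy, wz], ...]}. A call has 1 to 20 rows; each row shifts and turns the commanded pose from where the row before left it, along the tool's axes as they then stand; what a row does not reach is not made up. A row lasts 1/10 s, in which the tool goes at most 50 mm and 8.59 degrees, less where a joint would pass 70% of its speed; a pose out of reach is approached as far as the arm can. A call is refused whole if a number of a shift passes 5 or a number of a turn 8.59, either way. A call with a gripper value outside its range is refused whole. OPENING is the gripper command: -1 is fully open, 1 is shut, values between are in proportion, set as the call begins (- or left out, the last holds). The fingers move at their own pace and stop on an object; FORCE is the grip in N (left out, the last holds). Time passes only in rows, so rows that do not move let the fingers close. It gives the time, the measured TCP pose, the force and the opening at its end, in the units of the state.
- robot.get_obs(): the state, without advancing time (a new reading comes with each control period).
- robot.camera(name): name is "scene" or "top"; returns the picture (384x512x3 uint8, red, green, blue); there is no depth.
- robot.calibration(name): a dict with "fx", "fy", "cx", "cy" (pixels), "rvec" (rotation vector, rad) and "tvec" (3), from world to camera coordinates, as OpenCV has them. Camera axes: x right, y down, z forward; pixel columns grow to the right and rows downward; lengths in m; the calibration is good to about 2 mm. A picture is of the moment at which its call begins. calibration takes no time and is no camera call.
- robot.hand_in(): hands the job in, once; it reports no verdict.
Trained networks look in the newest picture that a camera, given by its name, has taken for a name from the list of things; names that differ only in an ending like _2 or _b are one class to them, and where a whole thing is asked for, a point or a joint stands for the part that bears it (a point fixed in the world has none). Each returns a list of dicts, best first, with "confidence" (0 to 1); they miss things now and then, are a little off and sometimes report something else, mostly with a low value. They report only what shows in the picture. A call takes as long as a camera call.
- robot.masks_of(name, camera): "pixels" (384x512 bool, what is visible of it).
- robot.tip_of(name, camera): "point" ([x, y, z] in m, in the coordinates of the camera as it stood for that picture, good to about 4 mm: a listed point, or the origin of a listed thing).
The state is a dict: "time": time; "q": joint angles; "joint_velocities": joint speeds; "joint_torque": joint torques, N m; "position": TCP position; "tool_rot": TCP orientation; "ft_force": force on the tool from outside, world axes, zero at the start; "moment": the same for the moment, N m; "grip_width": finger opening in m.
Only numpy, scipy, OpenCV 4.12 (cv2) and the standard library are available. Lean on these libraries where they do the work, as an engineer would, in place of code of your own. Each camera call takes 0.05 s, during which the arm holds its last target.

## Working session

There is one attempt and no reset: what is moved stays moved. The work goes in short steps, Python scripts to look and compute and a shell command to move; the robot and the scene stay as the last step left them, time stands still between calls to the robot, and variables do not carry over. Pictures are saved under pics/ and viewed, and the job is handed in when it is done.

```bash
mkdir -p pics; ls; cat > h.py <<'E'
import numpy as np, cv2
from scipy.spatial.transform import Rotation as R
from rig import robot
def cal(n):
    c=robot.calibration(n); K=np.array([[c['fx'],0,c['cx']],[0,c['fy'],c['cy']],[0,0,1]],float)
    return K,np.array(c['rvec'],float),np.array(c['tvec'],float)
def c2w(n,p):
    K,r,t=cal(n); return R.from_rotvec(r).as_matrix().T@(np.array(p)-t)
def proj(n,P):
    K,r,t=cal(n); return cv2.projectPoints(np.array(P,float).reshape(-1,1,3),r,t,K,None)[0].reshape(-1,2)
def ray(n,uv):
    K,r,t=cal(n); M=R.from_rotvec(r).as_matrix().T
    d=M@np.linalg.inv(K)@np.array([uv[0],uv[1],1.]); return -M@t,d/np.linalg.norm(d)
def at_z(n,uv,z):
    o,d=ray(n,uv); return o+d*(z-o[2])/d[2]
def snap(n,f):
    im=robot.camera(n); cv2.imwrite('pics/'+f,im[:,:,::-1]); return im
E
python3 - <<'E'
from h import *
np.set_printoptions(precision=4,suppress=True)
for n in ['scene','top']:
    snap(n,n+'0.png'); o,d=ray(n,(256,192)); print(n,o,d)
    for k in ['case_1','case_1_floor','lid_1_hinge','lid_1_grip','sine_bar','flanged_bush','v_block','round_housing','gauge_block']:
        for x in robot.tip_of(k,n): print(k,round(x['confidence'],2),c2w(n,x['point']))
s=robot.get_obs(); print(s)
E
```

```text
pics
scene [-0.1826  0.4852  0.7322] [ 0.6766 -0.4251 -0.6013]
case_1 0.92 [ 0.6066 -0.2415 -0.0015]
case_1 0.89 [ 0.5936  0.2021 -0.0023]
case_1_floor 0.77 [0.5891 0.206  0.0077]
lid_1_hinge 0.94 [0.6355 0.2701 0.0401]
lid_1_grip 0.78 [0.5687 0.166  0.0756]
sine_bar 0.62 [0.4314 0.0568 0.0034]
flanged_bush 0.61 [ 0.636  -0.0135 -0.0004]
v_block 0.95 [ 0.4053  0.1975 -0.0026]
v_block 0.2 [ 0.6012 -0.2401  0.0084]
gauge_block 0.7 [ 0.7074 -0.0015  0.0028]
top [0.4289 0.0122 1.4853] [ 0.0876  0.0012 -0.9962]
case_1 0.97 [0.5968 0.2046 0.0013]
case_1 0.63 [ 0.6001 -0.2419 -0.0026]
lid_1_hinge 0.64 [0.6381 0.2744 0.0368]
lid_1_grip 0.8 [0.5722 0.1681 0.0755]
lid_1_grip 0.23 [ 0.4091  0.2022 -0.0004]
sine_bar 0.8 [0.4355 0.0561 0.0012]
flanged_bush 0.75 [ 0.6403 -0.0049 -0.0027]
v_block 0.45 [0.4056 0.203  0.0013]
round_housing 0.48 [ 0.4177 -0.2459 -0.0083]
gauge_block 0.38 [ 0.7135  0.0014 -0.0018]
{'time': 1.0, 'q': array([-1.5215,  0.5275,  1.4327,  0.    ,  1.1814, -0.1785]), 'joint_velocities': array([ 0.0013,  0.0009,  0.0002,  0.0002, -0.    ,  0.0004]), 'joint_torque': array([ -0.0015, -44.002 , -17.6989,   0.0632,   0.0504,  -0.    ]), 'position': array([ 0.1412, -0.6088,  0.2225]), 'tool_rot': array([ 0.7829, -0.6222, -0.    , -0.    ]), 'ft_force': array([0.9181, 0.6358, 0.1075]), 'moment': array([-0.0095, -0.02  , -0.0317]), 'grip_width': 0.08709524911674402}
```

View pictures.

View pics/scene0.png

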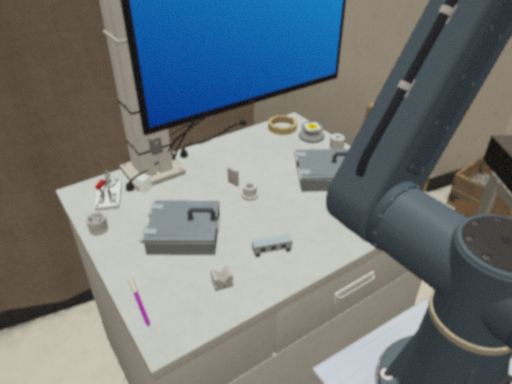

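View pics/top0.png

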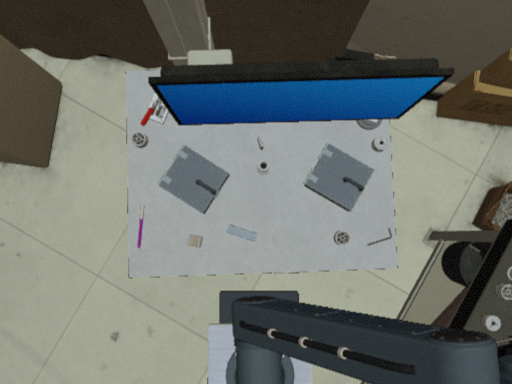

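```bash
cat > fit.py <<'E'
from h import *
from scipy.optimize import minimize
np.set_printoptions(precision=4,suppress=True)
def box(x0,x1,y0,y1,z0,z1): return np.array([[x,y,z] for x in(x0,x1) for y in(y0,y1) for z in(z0,z1)])
def render(n,parts,p,S=4):
    c,s=np.cos(p[2]),np.sin(p[2]); M=np.zeros((384*S,512*S),np.uint8)
    for b in parts:
        w=b.copy(); w[:,0]=c*b[:,0]-s*b[:,1]+p[0]; w[:,1]=s*b[:,0]+c*b[:,1]+p[1]
        h=cv2.convexHull(((proj(n,w)+.5)*S).astype(np.float32)); cv2.fillConvexPoly(M,h.round().astype(np.int32),1)
    return cv2.resize(M.astype(np.float32),(512,384),interpolation=cv2.INTER_AREA)
def fit(parts,masks,p0):
    def cost(p):
        e=0
        for n,m in masks.items(): e+=np.abs(render(n,parts,p)-m).sum()/m.sum()
        return e
    r=minimize(cost,p0,method='Nelder-Mead',options=dict(initial_simplex=np.array([p0]+[np.array(p0)+d for d in np.diag([.012,.012,.15])]),xatol=1e-4,fatol=1e-4))
    return r.x,r.fun
CASE=[box(-.08,.08,-.073,.073,0,.047),box(-.066,-.024,-.006,.006,.05,.08)]
BAR=[box(-.045,.045,-.012,.012,.010,.034),box(-.045,-.035,-.012,.012,0,.01),box(.035,.045,-.012,.012,0,.01)]
E
python3 - <<'E'
from fit import *
cs={};bs={}
for n in ['top','scene']:
    robot.camera(n)
    cs[n]=robot.masks_of('case_1',n); bs[n]=robot.masks_of('sine_bar',n)
    for k,L in (('case',cs[n]),('bar',bs[n])):
        for x in L:
            v,u=np.nonzero(x['pixels']); print(n,k,round(x['confidence'],2),x['pixels'].sum(),u.mean(),v.mean(),u.min(),u.max(),v.min(),v.max())
import pickle; pickle.dump((cs,bs),open('m.pkl','wb'))
E
```

```text
top case 0.76 2736 337.6900584795322 177.5544590643275 303 372 144 211
top case 0.62 2722 193.54886113152094 179.46252755326967 158 229 146 213
top bar 0.58 267 240.75655430711612 232.7677902621723 226 255 225 240
scene case 0.77 1682 317.85196195005943 167.6753864447087 295 347 149 191
scene case 0.56 4023 182.02212279393487 228.2386278896346 140 219 200 256
scene bar 0.8 564 271.87056737588654 244.42021276595744 252 291 235 256
```

```bash
python3 - <<'E'
from fit import *
import pickle; cs,bs=pickle.load(open('m.pkl','rb'))
px=lambda x:x['pixels'].astype(np.float32)
T=px(cs['top'][1]);S=px(cs['scene'][1])
for nm,m in (('both',{'top':T,'scene':S}),('top',{'top':T}),('scene',{'scene':S})): print('L',nm,*fit(CASE,m,[.595,.203,1.02]))
print('R top',*fit(CASE,{'top':px(cs['top'][0])},[.603,-.242,1.0]))
T=px(bs['top'][0]);S=px(bs['scene'][0])
for nm,m in (('both',{'top':T,'scene':S}),('top',{'top':T}),('scene',{'scene':S})):
  for y0 in(1.3,-1.85+3.14*.0): print('bar',nm,*fit(BAR,m,[.433,.056,y0]))
E
python3 - <<'E'
import cv2
a=cv2.imread('pics/top0.png')[135:255,150:390]
cv2.imwrite('pics/topz.png',cv2.resize(a,None,fx=3.2,fy=3.2,interpolation=cv2.INTER_CUBIC))
E
```

```text
L both [0.5942 0.2059 1.0126] 0.09963317960500717
L top [0.5958 0.2064 1.0137] 0.04176616296172142
L scene [0.5917 0.2039 1.0125] 0.03703703731298447
R top [ 0.6025 -0.2371  1.0117] 0.040707238018512726
bar both [0.4322 0.06   1.2661] 0.32055217027664185
bar both [ 0.4319  0.0602 -1.8879] 0.3215893507003784
bar top [0.4328 0.0614 1.2704] 0.11470037698745728
bar top [ 0.4324  0.061  -1.8946] 0.11985018849372864
bar scene [0.4307 0.0577 1.2802] 0.1652260571718216
bar scene [ 0.4306  0.0582 -1.8704] 0.1704344004392624
```

View pics/topz.png

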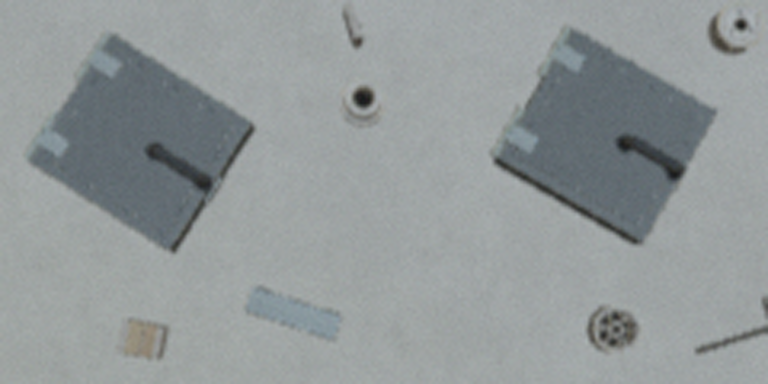

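```bash
cat > plan.py <<'E'
from h import *
def Rdown(a): # tool down, tool x at world angle a
    x=np.array([np.cos(a),np.sin(a),0]); z=np.array([0,0,-1.]); return R.from_matrix(np.c_[x,np.cross(z,x),z])
def plan(P,Rt=None,n=10,start=None):
    s=robot.get_obs(); p=np.array(s['position']); r=R.from_quat(s['tool_rot'])
    if start: p,r=start
    if Rt is None: Rt=r
    rv=(r.inv()*Rt).as_rotvec(); d=(np.array(P)-p)/n
    dps=[];
    for i in range(n):
        ri=r*R.from_rotvec(rv*i/n); dps.append([round(float(v),1 if 0 else 2) for v in ri.inv().apply(d)*100])
    t=[round(float(v),2) for v in np.degrees(rv/n)]
    print('n',n,'dp',dps if np.abs(t).max()>.05 else dps[0],'turn',t)
    return np.array(P),Rt
def st():
    s=robot.get_obs(); print('t',round(s['time'],2),'p',np.round(s['position'],4),'q',np.round(s['q'],2),'F',np.round(s['ft_force'],1),'w',round(s['grip_width'],4))
E
python3 - <<'E'
from plan import *
a=1.012-np.pi/2
e=plan([.578,-.276,.14],Rdown(a),18)
plan([.578,-.276,.056],Rdown(a),6,start=e)
E
```

```text
n 18 dp [[-1.25, -2.78, 0.46], [-1.13, -2.83, 0.46], [-1.01, -2.88, 0.46], [-0.88, -2.92, 0.46], [-0.75, -2.96, 0.46], [-0.62, -2.99, 0.46], [-0.49, -3.01, 0.46], [-0.36, -3.03, 0.46], [-0.23, -3.04, 0.46], [-0.1, -3.05, 0.46], [0.04, -3.05, 0.46], [0.17, -3.05, 0.46], [0.3, -3.04, 0.46], [0.44, -3.02, 0.46], [0.57, -3.0, 0.46], [0.7, -2.97, 0.46], [0.82, -2.94, 0.46], [0.95, -2.9, 0.46]] turn [-0.0, 0.0, -2.5]
n 6 dp [0.0, 0.0, 1.4] turn [0.0, 0.0, 0.0]
```

```bash
python3 -m creep '{"dp":[[-1.2,-2.8,0.5],[-1.1,-2.8,0.5],[-1.0,-2.9,0.5],[-0.9,-2.9,0.5],[-0.8,-3.0,0.5],[-0.6,-3.0,0.5],[-0.5,-3.0,0.5],[-0.4,-3.0,0.5],[-0.2,-3.0,0.5],[-0.1,-3.0,0.5],[0,-3.0,0.5],[0.2,-3.0,0.5],[0.3,-3.0,0.5],[0.4,-3.0,0.4],[0.6,-3.0,0.4],[0.7,-3.0,0.4],[0.8,-2.9,0.4],[0.9,-2.9,0.4],[0,0,0],[0,0,0]],"turn":[[0,0,-2.5],[0,0,-2.5],[0,0,-2.5],[0,0,-2.5],[0,0,-2.5],[0,0,-2.5],[0,0,-2.5],[0,0,-2.5],[0,0,-2.5],[0,0,-2.5],[0,0,-2.5],[0,0,-2.5],[0,0,-2.5],[0,0,-2.5],[0,0,-2.5],[0,0,-2.5],[0,0,-2.5],[0,0,-2.5],[0,0,0],[0,0,0]]}' -1
python3 - <<'E'
from plan import *
st(); plan([.578,-.276,.056],Rdown(1.012-np.pi/2),6)
for n in ['scene','top']:
  snap(n,n+'1.png')
  for x in robot.tip_of('lid_2_grip',n): print(n,round(x['confidence'],2),c2w(n,x['point']))
E
```

```text
time: 3.3
position: [0.5753, -0.2765, 0.1373]
tool_rot: [0.962, -0.275, -0.0, 0.0]
ft_force: [0.3, -1.0, -0.2]
grip_width: 0.0871
t 3.3 p [ 0.5753 -0.2765  0.1373] q [-0.62  0.65  1.47 -0.    1.02 -0.07] F [ 0.3 -1.  -0.2] w 0.0871
n 6 dp [0.03, -0.03, 1.36] turn [0.0, 0.0, 0.02]
scene 0.58 [ 0.41552545 -0.24741507 -0.00219831]
top 0.72 [ 0.57786488 -0.28166999  0.06999607]
top 0.23 [ 0.40717945  0.20264948 -0.00220691]
```

View pics/scene1.png

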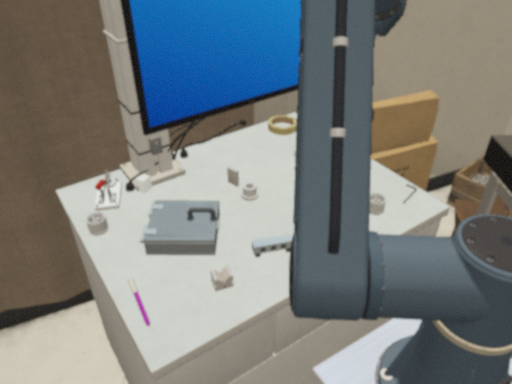

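View pics/top1.png

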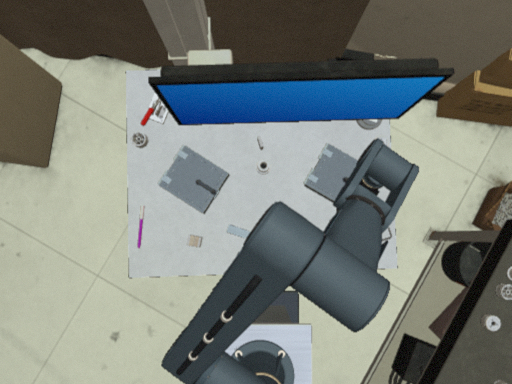

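```bash
python3 - <<'E'
from plan import *
def tri(a,b):
    o1,d1=ray('scene',a);o2,d2=ray('top',b)
    A=np.c_[d1,-d2];t=np.linalg.lstsq(A,o2-o1,rcond=None)[0]
    p,q=o1+d1*t[0],o2+d2*t[1];print((p+q)/2,np.linalg.norm(p-q))
tri((147,131),(183,125));tri((340,75),(395,119)); tri((127,0),(153,80))
E
python3 -m creep '{"dp":[[0.05,0,1.4],[0.05,-0.05,1.4],[0.05,-0.05,1.4],[0.05,-0.05,1.4],[0,0,1.3],[0,0,1.2],[0,0,0],[0,0,0]],"turn":[[0,0,0],[0,0,0],[0,0,0],[0,0,0],[0,0,0],[0,0,0],[0,0,0],[0,0,0]]}' -1
python3 - <<'E'
from plan import *
st(); snap('top','top2.png')
E
```

```text
[0.72140995 0.21236626 0.22392633] 0.005699454549333707
[ 0.73118529 -0.36526027  0.23024716] 0.015303038249904578
[0.74327639 0.21708128 0.51265882] 0.02272769914337051
time: 4.3
position: [0.5776, -0.2767, 0.0561]
tool_rot: [0.961, -0.275, -0.0, -0.0]
ft_force: [-0.1, -0.6, -0.2]
grip_width: 0.0868
t 4.3 p [ 0.5776 -0.2767  0.0561] q [-0.62  0.76  1.51  0.    0.87 -0.06] F [-0.1 -0.6 -0.2] w 0.0868
```

```bash
python3 -m creep '{"dp":[[0,0,0],[0,0,0],[0,0,0],[0,0,0],[0,0,0],[0,0,0],[0,0,0],[0,0,0]],"turn":[[0,0,0],[0,0,0],[0,0,0],[0,0,0],[0,0,0],[0,0,0],[0,0,0],[0,0,0]]}' 1 25
cat > lid.py <<'E'
from plan import *
def lean(yaw,phi): # tool down leaned by phi back to handle side, tool x=-case y
    return Rdown(yaw-np.pi/2)*R.from_rotvec([phi,0,0])
def lidrows(case,th,phi,g=None):
    x0,y0,yaw=case; ax=np.array([np.cos(yaw),np.sin(yaw),0]); H=np.array([x0,y0,.038])+.08*ax
    s=robot.get_obs(); p=s['position']; r=R.from_quat(s['tool_rot']); P=[];Q=[]
    for t,f in zip(th,phi):
        G=H+(-.125*np.cos(t)+.036*np.sin(t))*ax+np.array([0,0,.125*np.sin(t)+.036*np.cos(t)])
        q=lean(yaw,f); Q.append(q); P.append(G+.019*q.apply([0,0,1]))
    off=p-P[0]; print('offset',np.round(off*1000,1),'start rot err',np.degrees((r.inv()*Q[0]).magnitude()))
    dps=[];tu=[]
    for i in range(1,len(P)):
        dps.append([round(float(v),2) for v in Q[i-1].inv().apply(P[i]-P[i-1])*100]); tu.append(np.round(np.degrees((Q[i-1].inv()*Q[i]).as_rotvec()),2).tolist())
    print(dps);print(tu); print('end',P[-1]+off)
E
python3 - <<'E'
from lid import *
st(); lidrows((.602,-.238,1.012),np.linspace(0,.98,20),np.radians(np.linspace(0,26,20)))
E
```

```text
time: 5.15
position: [0.5776, -0.2768, 0.0565]
tool_rot: [0.961, -0.275, -0.0, -0.0]
ft_force: [0.4, -0.5, 0.8]
grip_width: 0.0308
t 5.15 p [ 0.5776 -0.2768  0.0565] q [-0.62  0.76  1.51  0.    0.87 -0.06] F [ 0.4 -0.5  0.8] w 0.0308
offset [-0.5 -0.7  1.5] start rot err 0.06888156115267327
[[-0.0, -0.25, -0.64], [-0.0, -0.3, -0.62], [-0.0, -0.34, -0.6], [0.0, -0.39, -0.58], [0.0, -0.43, -0.55], [-0.0, -0.47, -0.52], [-0.0, -0.51, -0.49], [0.0, -0.54, -0.45], [0.0, -0.57, -0.41], [-0.0, -0.6, -0.37], [0.0, -0.63, -0.33], [-0.0, -0.65, -0.28], [0.0, -0.67, -0.24], [0.0, -0.69, -0.19], [-0.0, -0.7, -0.14], [-0.0, -0.71, -0.09], [-0.0, -0.72, -0.04], [0.0, -0.72, 0.01], [-0.0, -0.71, 0.06]]
[[1.37, 0.0, 0.0], [1.37, 0.0, -0.0], [1.37, 0.0, 0.0], [1.37, 0.0, -0.0], [1.37, 0.0, 0.0], [1.37, -0.0, 0.0], [1.37, 0.0, -0.0], [1.37, -0.0, -0.0], [1.37, 0.0, 0.0], [1.37, 0.0, 0.0], [1.37, 0.0, -0.0], [1.37, 0.0, 0.0], [1.37, -0.0, 0.0], [1.37, 0.0, -0.0], [1.37, -0.0, 0.0], [1.37, 0.0, 0.0], [1.37, -0.0, -0.0], [1.37, 0.0, -0.0], [1.37, 0.0, 0.0]]
end [ 0.62726259 -0.19744815  0.14626574]
```

```bash
python3 -m creep '{"dp":[[0,0,0],[0,0,0],[0,0,0],[0,0,0],[0,0,0],[0,0,0]],"turn":[[0,0,0],[0,0,0],[0,0,0],[0,0,0],[0,0,0],[0,0,0]]}' 1 25
```

```text
time: 5.75
position: [0.5808, -0.2786, 0.0573]
tool_rot: [0.961, -0.275, 0.004, 0.001]
ft_force: [5.4, -2.5, -2.0]
grip_width: 0.011
```

```bash
python3 -m creep '{"dp":[[0.2,-0.25,-0.64],[0.15,-0.3,-0.62],[0,-0.34,-0.6],[0,-0.39,-0.58],[0,-0.43,-0.55],[0,-0.47,-0.52],[0,-0.51,-0.49],[0,-0.54,-0.45],[0,-0.57,-0.41],[0,-0.6,-0.37]],"turn":[[1.4,0,0],[1.4,0,0],[1.4,0,0],[1.4,0,0],[1.4,0,0],[1.4,0,0],[1.4,0,0],[1.4,0,0],[1.4,0,0],[1.4,0,0]]}' 1 25
python3 - <<'E'
from plan import *
st(); snap('top','top3.png');snap('scene','scene3.png')
E
```

```text
time: 6.75
position: [0.6004, -0.2449, 0.1139]
tool_rot: [0.954, -0.273, 0.033, -0.119]
ft_force: [0.8, 3.5, -8.0]
grip_width: 0.0113
t 6.75 p [ 0.6004 -0.2449  0.1139] q [-0.68  0.69  1.49  0.29  1.01 -0.28] F [ 0.8  3.5 -8. ] w 0.0113
```

View pics/top3.png

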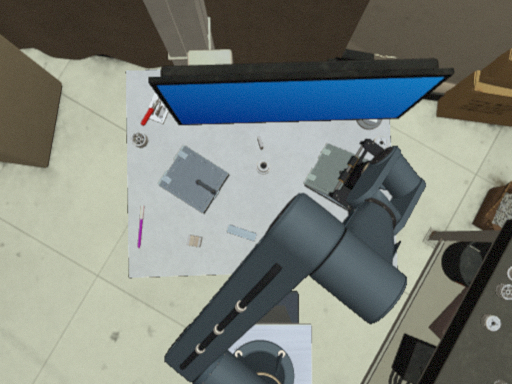

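View pics/scene3.png

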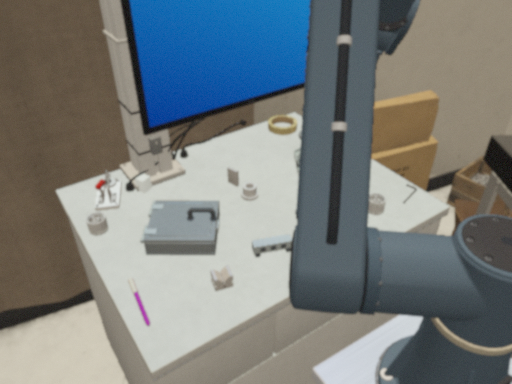

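```bash
python3 -m creep '{"dp":[[0,-0.63,-0.33],[0,-0.65,-0.28],[0,-0.67,-0.24],[0,-0.69,-0.19],[0,-0.7,-0.14],[0,-0.71,-0.09],[0,-0.72,-0.04],[0,-0.72,0],[0,-0.7,0.05]],"turn":[[1.4,0,0],[1.4,0,0],[1.4,0,0],[1.4,0,0],[1.4,0,0],[1.4,0,0],[1.4,0,0],[1.4,0,0],[1.4,0,0]]}' 1 25
python3 - <<'E'
from plan import *
st(); snap('top','top4.png')
E
```

```text
time: 7.75
position: [0.6275, -0.199, 0.1467]
tool_rot: [0.936, -0.267, 0.061, -0.222]
ft_force: [-8.3, 1.5, -6.3]
grip_width: 0.0115
t 7.75 p [ 0.6275 -0.199   0.1467] q [-0.69  0.68  1.48  0.52  1.11 -0.4 ] F [-8.3  1.5 -6.3] w 0.0115
```

View pics/top4.png

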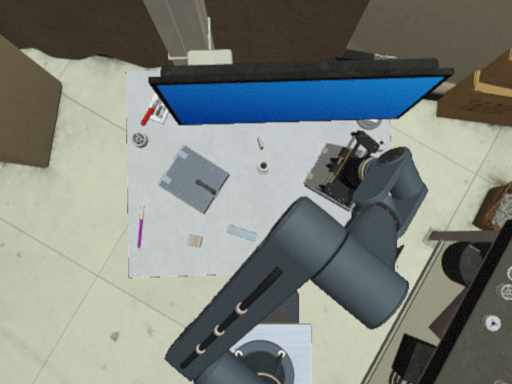

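```bash
python3 -m creep '{"dp":[[0,0,0],[0,0,0],[0,0,0],[0,0,0],[0,0,0],[0,0,-1.5],[0,0,-2.5],[0,0,-2.5],[0,0,-2.5]],"turn":[[0,0,0],[0,0,0],[0,0,0],[0,0,0],[0,0,0],[0,0,0],[0,0,0],[0,0,0],[0,0,0]]}' -1
python3 - <<'E'
from plan import *
st(); snap('top','top5.png')
for x in robot.tip_of('lid_2_grip','top'): print(round(x['confidence'],2),c2w('top',x['point']))
E
```

```text
time: 8.7
position: [0.6086, -0.235, 0.2296]
tool_rot: [0.936, -0.268, 0.064, -0.221]
ft_force: [0.3, -0.5, -0.5]
grip_width: 0.0756
t 8.7 p [ 0.6086 -0.235   0.2296] q [-0.75  0.58  1.42  0.48  1.28 -0.37] F [ 0.3 -0.5 -0.5] w 0.0756
0.96 [ 0.59024419 -0.2568702   0.12574599]
```

View pics/top5.png

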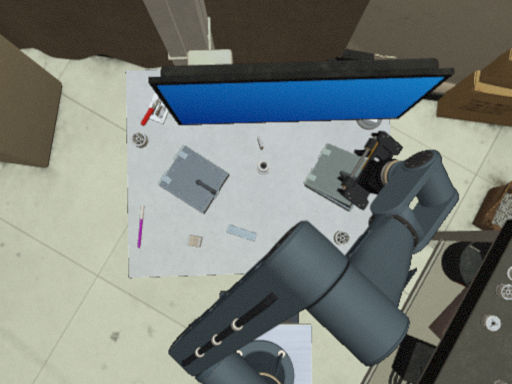

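```bash
python3 - <<'E'
from plan import *
Rt=Rdown(1.013-np.pi/2)
e=plan([.54,-.04,.20],Rt,9)
plan([.571,.1663,.14],Rt,9,start=e)
E
```

```text
n 9 dp [[-1.83, -1.14, 0.95], [-1.83, -1.19, 0.89], [-1.83, -1.23, 0.83], [-1.83, -1.27, 0.77], [-1.83, -1.31, 0.7], [-1.82, -1.34, 0.64], [-1.82, -1.38, 0.57], [-1.82, -1.4, 0.5], [-1.82, -1.43, 0.43]] turn [-2.95, -0.06, -0.0]
n 9 dp [-0.92, -2.13, 0.67] turn [0.0, 0.0, 0.0]
```

```bash
python3 -m creep '{"dp":[[-1.8,-1.1,0.9],[-1.8,-1.2,0.9],[-1.8,-1.2,0.8],[-1.8,-1.3,0.8],[-1.8,-1.3,0.7],[-1.8,-1.3,0.6],[-1.8,-1.4,0.6],[-1.8,-1.4,0.5],[-1.8,-1.4,0.4],[-0.9,-2.1,0.6],[-0.9,-2.1,0.6],[-0.9,-2.1,0.6],[-0.9,-2.1,0.6],[-0.9,-2.1,0.7],[-0.9,-2.1,0.7],[-0.9,-2.1,0.7],[-0.9,-2.1,0.7],[-0.9,-2.1,0.7],[0,0,0]],"turn":[[-2.95,0,0],[-2.95,0,0],[-2.95,0,0],[-2.95,0,0],[-2.95,0,0],[-2.95,0,0],[-2.95,0,0],[-2.95,0,0],[-2.95,0,0],[0,0,0],[0,0,0],[0,0,0],[0,0,0],[0,0,0],[0,0,0],[0,0,0],[0,0,0],[0,0,0],[0,0,0]]}' -1
python3 - <<'E'
from plan import *
st(); plan([.571,.1663,.056],Rdown(1.013-np.pi/2),6)
for n in ['top','scene']:
  snap(n,n+'6.png')
  for x in robot.tip_of('lid_2_grip',n): print(n,round(x['confidence'],2),c2w(n,x['point']))
E
```

```text
time: 10.7
position: [0.57, 0.1671, 0.1369]
tool_rot: [0.962, -0.274, -0.001, -0.001]
ft_force: [-0.6, -0.9, 0.5]
grip_width: 0.0872
t 10.7 p [0.57   0.1671 0.1369] q [0.1  0.59 1.59 0.   0.96 0.65] F [-0.6 -0.9  0.5] w 0.0872
n 6 dp [0.02, 0.0, 1.35] turn [-0.01, 0.02, 0.03]
top 0.89 [ 0.57580418 -0.28646064  0.07080427]
scene 0.37 [0.59630643 0.20377884 0.00721217]
```

View pics/top6.png

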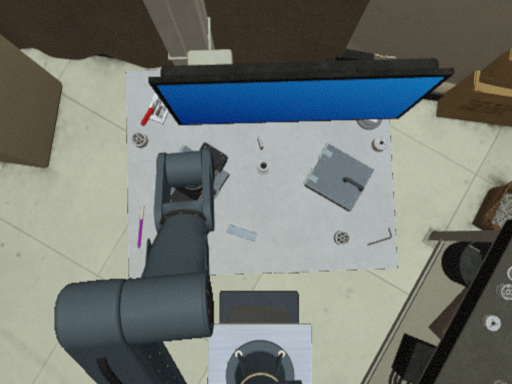

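View pics/scene6.png

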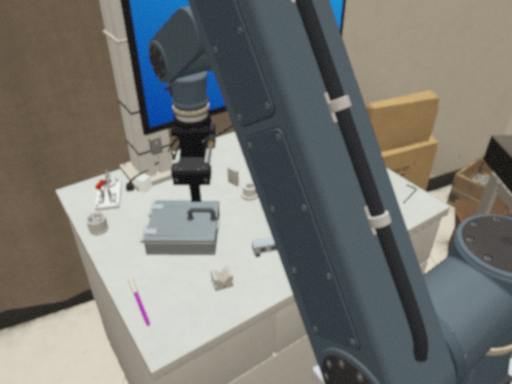

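```bash
python3 -m creep '{"dp":[[0,0,1.4],[0,0,1.4],[0,0,1.4],[0,0,1.4],[0,0,1.3],[0,0,1.2],[0,0,0]],"turn":[[0,0,0],[0,0,0],[0,0,0],[0,0,0],[0,0,0],[0,0,0],[0,0,0]]}' -1 25
python3 -m creep '{"dp":[[0,0,0],[0,0,0],[0,0,0],[0,0,0],[0,0,0],[0,0,0],[0,0,0],[0,0,0],[0,0,0],[0,0,0],[0,0,0],[0,0,0],[0,0,0],[0,0,0]],"turn":[[0,0,0],[0,0,0],[0,0,0],[0,0,0],[0,0,0],[0,0,0],[0,0,0],[0,0,0],[0,0,0],[0,0,0],[0,0,0],[0,0,0],[0,0,0],[0,0,0]]}' 1 25
```

```text
time: 11.6
position: [0.5692, 0.1644, 0.0548]
tool_rot: [0.961, -0.275, -0.002, 0.0]
ft_force: [0.7, 0.3, 0.0]
grip_width: 0.0871
time: 13.0
position: [0.57, 0.1649, 0.0569]
tool_rot: [0.961, -0.275, -0.001, -0.0]
ft_force: [-1.4, 2.7, 0.3]
grip_width: 0.0113
```

```bash
python3 -m creep '{"dp":[[0,-0.25,-0.64],[0,-0.3,-0.62],[0,-0.34,-0.6],[0,-0.39,-0.58],[0,-0.43,-0.55],[0,-0.47,-0.52],[0,-0.51,-0.49],[0,-0.54,-0.45],[0,-0.57,-0.41],[0,-0.6,-0.37],[0,-0.63,-0.33],[0,-0.65,-0.28],[0,-0.67,-0.24],[0,-0.69,-0.19],[0,-0.7,-0.14],[0,-0.71,-0.09],[0,-0.72,-0.04],[0,-0.72,0],[0,-0.7,0.05],[0,-0.6,0.05]],"turn":[[1.4,0,0],[1.4,0,0],[1.4,0,0],[1.4,0,0],[1.4,0,0],[1.4,0,0],[1.4,0,0],[1.4,0,0],[1.4,0,0],[1.4,0,0],[1.4,0,0],[1.4,0,0],[1.4,0,0],[1.4,0,0],[1.4,0,0],[1.4,0,0],[1.4,0,0],[1.4,0,0],[1.4,0,0],[0.5,0,0]]}' 1 25
python3 -m creep '{"dp":[[0,0,0],[0,0,0],[0,0,0],[0,0,0],[0,0,0],[0,0,0],[0,0,-1.5],[0,0,-2.5],[0,0,-2.5],[0,0,-2.5],[0,0,-2]],"turn":[[0,0,0],[0,0,0],[0,0,0],[0,0,0],[0,0,0],[0,0,0],[0,0,0],[0,0,0],[0,0,0],[0,0,0],[0,0,0]]}' -1
python3 - <<'E'
from plan import *
st(); 
for n in ['top','scene']:
  snap(n,n+'7.png')
  for x in robot.tip_of('lid_1_grip',n): print(n,round(x['confidence'],2),c2w(n,x['point']))
E
```

```text
time: 15.0
position: [0.6215, 0.2462, 0.1495]
tool_rot: [0.935, -0.267, 0.065, -0.224]
ft_force: [-2.9, -4.8, -4.7]
grip_width: 0.011
time: 16.1
position: [0.5961, 0.2048, 0.25]
tool_rot: [0.934, -0.267, 0.066, -0.226]
ft_force: [0.4, -0.6, -0.2]
grip_width: 0.085
t 16.1 p [0.5961 0.2048 0.25  ] q [-0.05  0.41  1.68  0.54  0.88  0.2 ] F [ 0.4 -0.6 -0.2] w 0.085
top 0.75 [0.61725789 0.23832779 0.16088372]
scene 0.74 [0.61641971 0.23755792 0.16270959]
```

View pics/scene7.png

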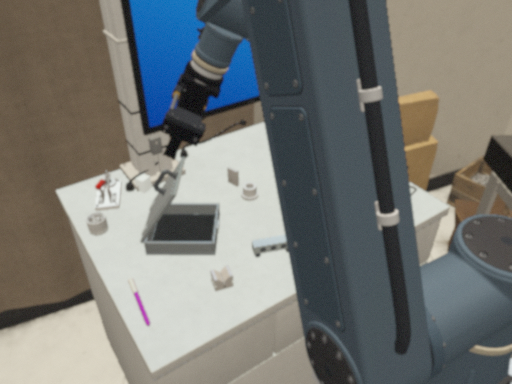

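```bash
python3 - <<'E'
from fit import *
robot.camera('top')
for x in robot.masks_of('sine_bar','top')[:2]:
    m=x['pixels'].astype(np.float32); print(x['confidence'],m.sum(),fit(BAR,{'top':m},[.433,.056,1.27]))
for x in robot.tip_of('sine_bar','top')[:2]: print(x['confidence'],c2w('top',x['point']))
for x in robot.tip_of('sine_bar','scene')[:2]: print('s',x['confidence'],c2w('scene',x['point']))
for x in robot.tip_of('lid_1_grip','top')[:2]: print(x['confidence'],c2w('top',x['point']))
E
```

```text
0.58 [0.4327 0.0596 0.0008]
s 0.81 [ 0.4299  0.0601 -0.001 ]
0.91 [0.6153 0.2377 0.1592]
```

View pics/top7.png

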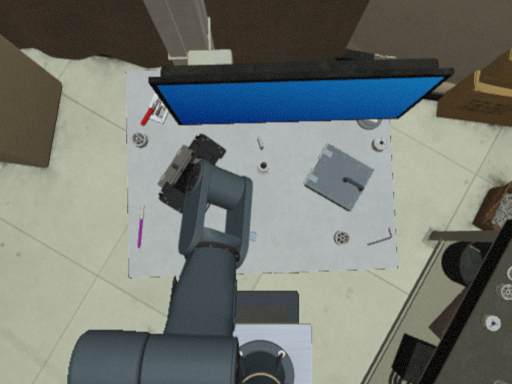

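```bash
python3 - <<'E'
from lid import *
Rt=lean(1.27,np.radians(30)); z=Rt.apply([0,0,1]); print(z)
g=np.array([.4296,.0514,.026])+.019*z; print('tcp',g)
e=plan(g+[0,0,.10],Rt,11)
plan(g,Rt,6,start=e)
E
```

```text
[ 0.14814044  0.47755043 -0.8660254 ]
tcp [0.43241467 0.06047346 0.00954552]
n 11 dp [[-0.56, 2.27, 0.24], [-0.6, 2.25, 0.24], [-0.65, 2.24, 0.23], [-0.69, 2.23, 0.23], [-0.73, 2.22, 0.23], [-0.78, 2.2, 0.23], [-0.82, 2.19, 0.22], [-0.86, 2.17, 0.22], [-0.9, 2.15, 0.22], [-0.94, 2.14, 0.22], [-0.99, 2.12, 0.23]] turn [0.26, -0.63, -1.18]
n 6 dp [0.0, 0.83, 1.44] turn [0.0, 0.0, 0.0]
```

```bash
python3 -m creep '{"dp":[[-0.6,2.3,0.2],[-0.6,2.2,0.2],[-0.6,2.2,0.2],[-0.7,2.2,0.2],[-0.7,2.2,0.2],[-0.8,2.2,0.2],[-0.8,2.2,0.2],[-0.9,2.2,0.2],[-0.9,2.1,0.2],[-0.9,2.1,0.2],[-1.0,2.1,0.2],[0,0,0],[0,0,0]],"turn":[[0.3,-0.6,-1.2],[0.3,-0.6,-1.2],[0.3,-0.6,-1.2],[0.3,-0.6,-1.2],[0.3,-0.6,-1.2],[0.3,-0.6,-1.2],[0.3,-0.6,-1.2],[0.3,-0.6,-1.2],[0.3,-0.6,-1.2],[0.3,-0.6,-1.2],[0.3,-0.6,-1.2],[0,0,0],[0,0,0]]}' -1
python3 - <<'E'
from lid import *
st()
Rt=lean(1.27,np.radians(30)); z=Rt.apply([0,0,1])
plan(np.array([.4296,.0514,.026])+.019*z,Rt,7)
for n in ['top','scene']: snap(n,n+'8.png')
for x in robot.tip_of('sine_bar','scene')[:2]: print('s',x['confidence'],c2w('scene',x['point']))
E
```

```text
time: 17.85
position: [0.4343, 0.0603, 0.1128]
tool_rot: [0.954, -0.144, 0.044, -0.259]
ft_force: [-0.7, 0.7, -0.4]
grip_width: 0.087
t 17.85 p [0.4343 0.0603 0.1128] q [-0.51  0.54  2.13  0.81  0.76 -0.89] F [-0.7  0.7 -0.4] w 0.087
n 7 dp [[-0.04, 0.75, 1.27], [-0.04, 0.75, 1.27], [-0.04, 0.75, 1.27], [-0.03, 0.75, 1.27], [-0.03, 0.75, 1.27], [-0.03, 0.74, 1.27], [-0.03, 0.74, 1.27]] turn [-0.06, -0.07, 0.03]
s 0.75 [ 0.43017555  0.0567903  -0.00210242]
```

View pics/scene8.png

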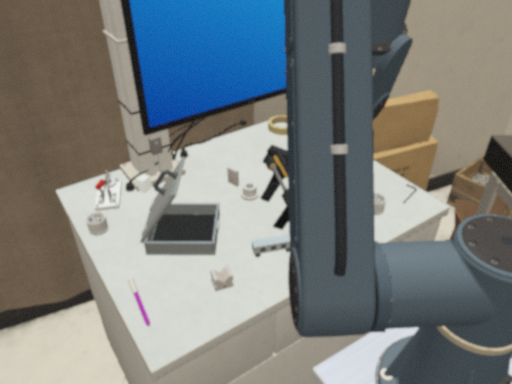

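View pics/top8.png

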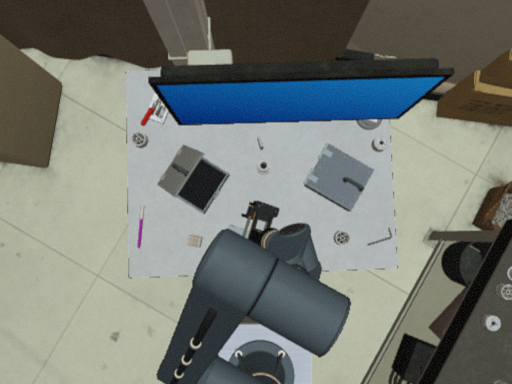

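```bash
python3 -m creep '{"dp":[[0,0.75,1.3],[0,0.75,1.3],[0,0.75,1.3],[-0.1,0.75,1.3],[0,0.75,1.3],[-0.1,0.75,1.2],[0,0.7,1.2],[0,0,0]],"turn":[[0,0,0],[-0.2,-0.2,0],[0,0,0],[-0.2,-0.3,0],[0,0,0],[0,0,0],[0,0,0],[0,0,0]]}' -1
python3 - <<'E'
from lid import *
st()
Rt=lean(1.27,np.radians(30)); z=Rt.apply([0,0,1])
plan(np.array([.4296,.0514,.026])+.019*z,Rt,1)
for n in ['scene']: snap(n,n+'9.png')
E
```

```text
time: 18.8
position: [0.433, 0.0609, 0.0092]
tool_rot: [0.955, -0.142, 0.039, -0.256]
ft_force: [-0.5, -0.3, 0.1]
grip_width: 0.0871
t 18.8 p [0.433  0.0609 0.0092] q [-0.5   0.81  2.16  1.1   0.58 -1.26] F [-0.5 -0.3  0.1] w 0.0871
n 1 dp [[-0.05, 0.03, -0.06]] turn [0.01, 0.07, 0.32]
```

View pics/scene9.png

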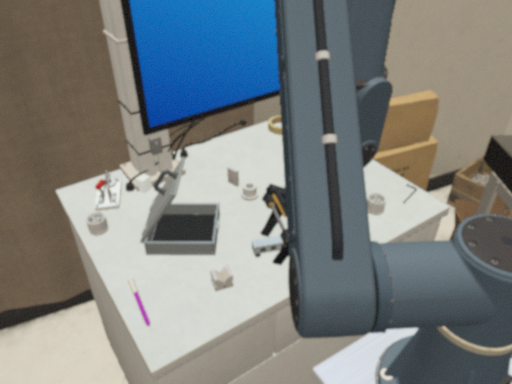

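Fingers straddle the bar at about (268,243). Close.

```bash
python3 -m creep '{"dp":[[0,0,0],[0,0,0],[0,0,0],[0,0,0],[0,0,0],[0,0,0],[0,0,0],[0,0,0],[0,0,0],[0,0,0],[0,0,0],[0,0,0],[0,0,0]],"turn":[[0,0,0],[0,0,0],[0,0,0],[0,0,0],[0,0,0],[0,0,0],[0,0,0],[0,0,0],[0,0,0],[0,0,0],[0,0,0],[0,0,0],[0,0,0]]}' 1 40
python3 -m creep '{"dp":[[0,-0.25,-0.43],[0,-0.5,-0.87],[0,-0.5,-0.87],[0,-0.5,-0.87],[0,-0.5,-0.87],[0,-0.5,-0.87],[0,-0.25,-0.43],[0,0,0]],"turn":[[0,0,0],[0,0,0],[0,0,0],[0,0,0],[0,0,0],[0,0,0],[0,0,0],[0,0,0]]}'
python3 - <<'E'
from lid import *
st()
for n in ['scene','top']: snap(n,n+'10.png')
for n in ['scene','top']:
  for x in robot.tip_of('sine_bar',n)[:2]: print(n,x['confidence'],c2w(n,x['point']))
E
```

```text
time: 20.15
position: [0.4326, 0.0605, 0.01]
tool_rot: [0.955, -0.142, 0.039, -0.256]
ft_force: [0.1, 0.1, -0.2]
grip_width: 0.0237
time: 20.95
position: [0.4325, 0.0603, 0.0706]
tool_rot: [0.956, -0.142, 0.04, -0.255]
ft_force: [-0.5, -0.3, -4.0]
grip_width: 0.0239
t 20.95 p [0.4325 0.0603 0.0706] q [-0.5   0.65  2.15  0.9   0.67 -1.02] F [-0.5 -0.3 -4. ] w 0.0239
scene 0.63 [0.43078318 0.05907017 0.05744825]
```

View pics/scene10.png

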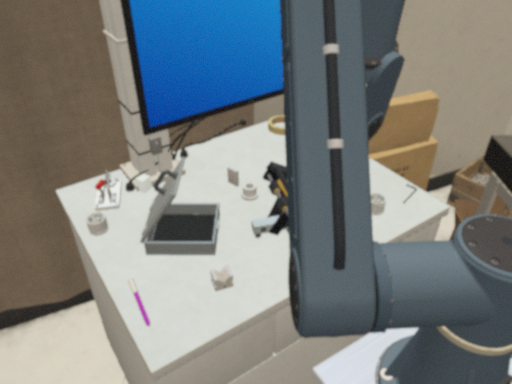

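```bash
python3 - <<'E'
from lid import *
s=robot.get_obs(); r=R.from_quat(s['tool_rot']); print(np.degrees((lean(1.27,np.radians(30)).inv()*r).as_rotvec()))
Rt=R.from_rotvec([0,0,1.013-1.27])*r
e=plan([.5855,.189,.064],Rt,14)
plan([.5855,.189,.018],Rt,6,start=e)
E
```

```text
[-0.01478557 -0.05506069 -0.29367556]
n 14 dp [[0.78, -1.02, 0.64], [0.76, -1.03, 0.64], [0.73, -1.04, 0.65], [0.71, -1.05, 0.66], [0.69, -1.06, 0.66], [0.67, -1.07, 0.67], [0.64, -1.08, 0.67], [0.62, -1.09, 0.68], [0.6, -1.1, 0.69], [0.57, -1.11, 0.69], [0.55, -1.12, 0.7], [0.52, -1.13, 0.7], [0.5, -1.14, 0.71], [0.47, -1.15, 0.71]] turn [-0.0, 0.53, 0.91]
n 6 dp [-0.0, 0.38, 0.66] turn [0.0, 0.0, 0.0]
```

```bash
python3 -m creep '{"dp":[[0.8,-1.0,0.6],[0.8,-1.0,0.6],[0.7,-1.0,0.6],[0.7,-1.1,0.7],[0.7,-1.1,0.7],[0.7,-1.1,0.7],[0.6,-1.1,0.7],[0.6,-1.1,0.7],[0.6,-1.1,0.7],[0.6,-1.1,0.7],[0.5,-1.1,0.7],[0.5,-1.1,0.7],[0.5,-1.1,0.7],[0.5,-1.1,0.7],[0,0,0]],"turn":[[0,0.53,0.9],[0,0.53,0.9],[0,0.53,0.9],[0,0.53,0.9],[0,0.53,0.9],[0,0.53,0.9],[0,0.53,0.9],[0,0.53,0.9],[0,0.53,0.9],[0,0.53,0.9],[0,0.53,0.9],[0,0.53,0.9],[0,0.53,0.9],[0,0.53,0.9],[0,0,0]]}'
python3 - <<'E'
from lid import *
st(); plan([.5855,.189,.019],lean(1.013,np.radians(30)),6)
for n in ['scene','top']:
  snap(n,n+'11.png')
  for k in ['sine_bar','lid_1_grip']:
    for x in robot.tip_of(k,n)[:2]: print(n,k,x['confidence'],c2w(n,x['point']))
E
```

```text
time: 22.65
position: [0.5852, 0.1897, 0.0629]
tool_rot: [0.93, -0.261, 0.072, -0.249]
ft_force: [0.8, -0.3, -3.4]
grip_width: 0.0239
t 22.65 p [0.5852 0.1897 0.0629] q [-0.1   0.71  1.87  1.02  0.56 -0.44] F [ 0.8 -0.3 -3.4] w 0.0239
n 6 dp [[0.01, 0.37, 0.63], [0.01, 0.37, 0.63], [0.01, 0.37, 0.63], [0.01, 0.37, 0.63], [0.01, 0.37, 0.63], [0.01, 0.37, 0.63]] turn [-0.01, 0.01, 0.09]
scene sine_bar 0.73 [ 0.40654624  0.20061346 -0.00350426]
scene sine_bar 0.6 [0.58436748 0.19065974 0.04898574]
scene lid_1_grip 0.98 [0.61682602 0.23939724 0.16663028]
top sine_bar 0.53 [ 6.02741054e-01 -2.39532501e-01  3.20621958e-04]
top sine_bar 0.49 [0.58529047 0.18876049 0.05208056]
top lid_1_grip 0.77 [0.61673805 0.23863085 0.16114434]
```

View pics/scene11.png

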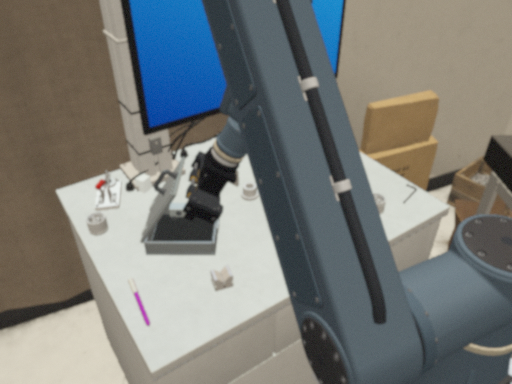

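View pics/top11.png

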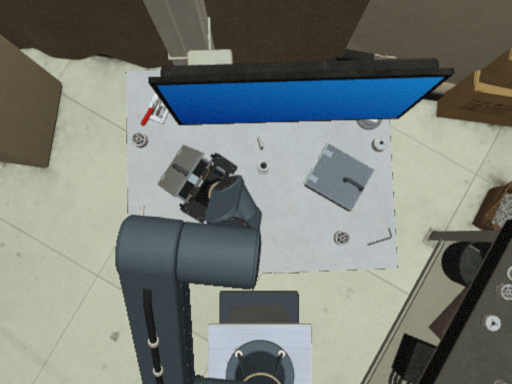

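```bash
python3 -m creep '{"dp":[[0,0.35,0.6],[0,0.4,0.65],[0,0.4,0.65],[0,0.4,0.65],[0,0.3,0.55],[0,0.2,0.35],[0,0.1,0.17],[0,0.05,0.1],[0,0,0]],"turn":[[0,0,0],[0,0,0],[0,0,0],[0,0,0],[0,0,0],[0,0,0],[0,0,0],[0,0,0],[0,0,0]]}'
```

```text
time: 23.85
position: [0.5852, 0.1883, 0.0205]
tool_rot: [0.93, -0.262, 0.073, -0.249]
ft_force: [0.8, 0.0, -3.2]
grip_width: 0.0236
```

```bash
python3 -m creep '{"dp":[[0,0.05,0.1],[0,0.05,0.1],[0,0.05,0.1],[0,0.05,0.09],[0,0,0],[0,0,0]],"turn":[[0,0,0],[0,0,0],[0,0,0],[0,0,0],[0,0,0],[0,0,0]]}'
```

```text
time: 24.45
position: [0.5853, 0.1884, 0.0161]
tool_rot: [0.93, -0.262, 0.073, -0.249]
ft_force: [-0.1, -0.0, -2.3]
grip_width: 0.0238
```

```bash
python3 -m creep '{"dp":[[0,0.03,0.05],[0,0.03,0.05],[0,0,0],[0,0,0]],"turn":[[0,0,0],[0,0,0],[0,0,0],[0,0,0]]}'
python3 - <<'E'
from lid import *
st()
for n in ['scene','top']:
  snap(n,n+'12.png')
  for k in ['sine_bar','lid_1_grip']:
    for x in robot.tip_of(k,n)[:2]: print(n,k,x['confidence'],c2w(n,x['point']))
E
```

```text
time: 24.85
position: [0.5853, 0.1884, 0.0161]
tool_rot: [0.929, -0.262, 0.073, -0.249]
ft_force: [-1.6, -2.1, 5.6]
grip_width: 0.0234
t 24.85 p [0.5853 0.1884 0.0161] q [-0.11  0.8   1.88  1.18  0.51 -0.62] F [-1.6 -2.1  5.6] w 0.0234
scene sine_bar 0.56 [0.581577   0.18694375 0.00170546]
scene sine_bar 0.51 [ 0.403872    0.20085126 -0.00238986]
scene lid_1_grip 0.76 [0.61550967 0.23565501 0.16216117]
top sine_bar 0.58 [0.58350662 0.18716825 0.00655494]
top lid_1_grip 0.94 [0.61807822 0.24092466 0.16061292]
```

```bash
python3 -m creep '{"dp":[[0,0,-0.1],[0,0,0],[0,0,0],[0,0,0],[0,0,0],[0,0,0],[0,0,0]],"turn":[[0,0,0],[0,0,0],[0,0,0],[0,0,0],[0,0,0],[0,0,0],[0,0,0]]}' 0
python3 -m creep '{"dp":[[0,0,-0.6],[0,0,-1.2],[0,0,-1.6],[0,0,-2],[0,0.5,-2],[0,1,-2],[0,1.5,-2],[0,2,-2],[0,2,-1],[0,0,0]],"turn":[[0,0,0],[0,0,0],[0,0,0],[0,0,0],[0,0,0],[0,0,0],[0,0,0],[0,0,0],[0,0,0],[0,0,0]]}' 0
python3 - <<'E'
from fit import *
for n in ['scene','top']:
  snap(n,n+'13.png')
  for k in ['sine_bar','lid_1_grip']:
    for x in robot.tip_of(k,n)[:2]: print(n,k,x['confidence'],c2w(n,x['point']))
E
```

```text
time: 25.85
position: [0.5849, 0.188, 0.0157]
tool_rot: [0.93, -0.262, 0.073, -0.249]
ft_force: [-0.2, 0.9, -0.0]
grip_width: 0.0434
time: 26.85
position: [0.5144, 0.073, 0.1063]
tool_rot: [0.929, -0.264, 0.073, -0.248]
ft_force: [0.1, -0.4, -0.3]
grip_width: 0.0437
scene sine_bar 0.77 [0.5801 0.185  0.0054]
scene lid_1_grip 0.93 [0.616  0.2378 0.1649]
top sine_bar 0.52 [0.5912 0.1858 0.0062]
top sine_bar 0.37 [0.6364 0.274  0.0364]
top lid_1_grip 0.97 [0.6166 0.2394 0.1614]
```

View pics/scene13.png

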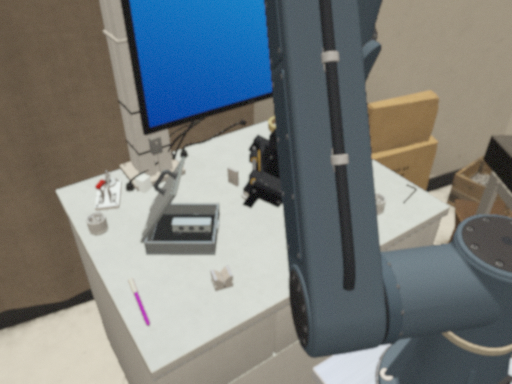

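View pics/top13.png

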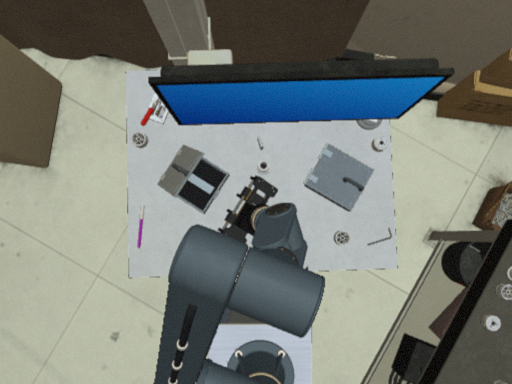

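```bash
python3 -c "
from h import *
for k in ['flanged_bush','v_block','round_housing','gauge_block']:
  for x in robot.tip_of(k,'top')[:1]: print(k,c2w('top',x['point']))
print(robot.hand_in())"
```

```text
flanged_bush [ 0.60286155 -0.23726624 -0.00280341]
round_housing [ 0.41850878 -0.25093502 -0.00710579]
the job is handed in; nothing more can be done
None
```

I tested both cases. The right one has the worn hinge, so the sine bar now lies on the floor of the left one. I handed the job in at about 27 s of the 67 s; it reported no verdict.

- **Right case:** I lifted the lid to about 1 rad and let go. Its handle had sunk from about 162 mm to 126 mm high by the next look, and the top picture later showed the lid shut.
- **Left case:** I lifted this lid the same way and it stayed up. The handle read about 160–165 mm high, roughly 1.0 rad, in every check from release to the last pictures.
- **Sine bar:** I gripped it with the hand leaning back 30°, set it down on the floor and released it. The last two views put it at (0.580, 0.185, 0.005) and (0.591, 0.186, 0.006). That is about 20 mm to the handle side of the floor's centre, and it lies level on its rollers in the picture.

The two views of the bar differ by 11 mm in x, which is well inside the 60 mm tolerance.

The last check of the bystanders was incomplete:
- **Round housing:** found where it started.
- **Flanged bush:** the network's report was wrong, as it pointed at the right case. The pictures show the bush still in its place.
- **V-block and gauge block:** not found by the network, but the last scene and top pictures show nothing disturbed.

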